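# Fit the amber filter at the integrating sphere and lock it

### The arm

A 7-joint arm with a two-finger parallel gripper is mounted at the origin on the work surface. World frame = base frame: x ahead of the robot, y to its left, z up, the work surface at z = 0. Lengths are in m, angles in rad, forces in N, time in s.
With the tool pointing down it reaches from about 0.35 to 0.9 m from the base axis. Payload 8.1 kg.
Tool frame: the origin (TCP) lies between the finger pads; the fingertips stand 25 mm ahead of it and the grasp point (between the pads) lies 6 mm ahead of it; z points along the fingers, y is the direction in which the jaws open and shut (so a half turn about z gives the same grasp; the last joint's range is limited). The gripper opens to 92 mm and grips with 3 to 60 N. Pads are 19 mm wide; open, the fingers measure 130 mm over their backs; the gripper's body (75 mm by 190 mm) begins 47 mm behind the grasp point.
Start: joints at [1.049, 0.434, 0.025, 1.573, -0.012, 1.134, -0.075], TCP at [0.254, -0.571, 0.252] pointing down, gripper open.
Joint ranges: [-2.62, 2.62], [-0.44, 2.09], [-1.27, 1.32], [0.08, 2.57], [-1.32, 4.46], [0.12, 2], [-2.74, 2.74]. Speed limits (rad/s): [2.22, 2.22, 3.01, 3.01, 3.14, 3.14, 3.14].

### API

Orientations are given as a rotation vector (axis times angle).
In Python, from cell import * gives the robot as it stands.
- The arm moves only by the shell command python3 -m jog 'ROWS' [FORCE]. ROWS is JSON, one flat list of numbers, 5 for each row, row after row: the finger opening in mm, from 0 to 91.8, then the shift along the tool's x, y, z in units of 40 mm (1.0 is 40 mm), then the turn about the tool's z in units of 6 degrees (1.0 is 6 degrees). A call has 1 to 20 rows; each row shifts and turns the pose as measured when the row begins, along the tool's axes as they then stand; what a row does not reach is not made up. A row lasts 1/12 s, in which the tool goes at most 41.7 mm and 7.16 degrees, less where a joint would pass 70% of its speed; a pose out of reach is approached as far as the arm can. A call is refused whole if a number of a shift passes 1 or a number of a turn 1, either way. A call with a gripper value outside its range is refused whole. The fingers move at their own pace and stop on an object; FORCE is the grip in N (left out, the last holds). Time passes only in rows, so rows that do not move let the fingers close. It gives the time, the measured TCP pose, the force and the opening at its end, in the units of the state.
- observe(): the state, without advancing time (a new reading comes with each control period).
- get_image(name): name is "side" or "top"; returns the picture (400x640x3 uint8, red, green, blue); there is no depth.
- camera_params(name): a dict with "intrinsics" (3x3 intrinsics, pixels), "dist_coeffs" ([k1, k2, p1, p2, k3] as OpenCV has them; the pictures are not rectified), "xyz" and "orientation" of the camera in the world. Camera axes: x right, y down, z forward; pixel columns grow to the right and rows downward; lengths in m; the calibration is good to about 2 mm. A picture is of the moment at which its call begins. camera_params takes no time and is no camera call.
- sign_off(): hands the job in, once; it reports no verdict.
The state is a dict: "clock": time; "joints": joint angles; "dq": joint speeds; "joint_efforts": joint torques, N m; "position": TCP position; "ee_rot": TCP orientation; "force": force on the tool from outside, world axes, zero at the start; "ft_torque": the same for the moment, N m; "width": opening from 0.0 (shut) to 1.0 (fully open).
Only numpy, scipy, OpenCV 4.12 (cv2) and the standard library are available. Lean on these libraries where they do the work, as an engineer would, in place of code of your own. Each camera call takes 0.05 s, during which the arm holds its last target. There are 200 camera calls.

### The job

Take the amber filter slide out of the storage rack and slide it edgewise down into the slot of the filter holder in front of the white integrating sphere, ear over the brass block, until it is fully home. Then take the red-headed locking pin from its stand and push it down through the hole in the slide's ear, fully home in the brass block. Leave the blue filter, the bottle, the meter and the screwdriver where they are.

Things in the scene. Friction and masses are not known exactly. Their poses are not given: they have to be found in the camera images.
- amber_slide: The amber filter slide, upright in either rack slot. In mm: frame 60 wide (own y), 6 thick (x), 60 high (z), bottom corners chamfered; orange window; on top a same-colour grip tab 10 thick (x), 30 wide (y), 60 to 95 above the bottom. Ear on its +y edge: y 30 to 58, 26 wide in x, 42 to 48 above the bottom, with a 16 x 16 hole centred at y = 45. Origin: centre of the bottom edge.
- blue_slide: The blue filter slide, upright in either rack slot. In mm: frame 60 wide (own y), 6 thick (x), 60 high (z), bottom corners chamfered; blue window; on top a same-colour grip tab 10 thick (x), 30 wide (y), 60 to 95 above the bottom. Ear on its +y edge: y 30 to 58, 26 wide in x, 42 to 48 above the bottom, with a 16 x 16 hole centred at y = 45. Origin: centre of the bottom edge. Bystander.
- amber_ear (a point): Centre of the square hole in the amber slide's ear, 45 mm from the slide's middle along its +y and 45 mm above its bottom.
- rack: Sizes in mm. Fixed grey plastic storage rack, base 60 (x) x 220 (y), 35 high. Two upright slots in line along its own y, centred at y = -55 and +55, each 8 wide (x), 66 long (y), floor 8 above the table. The slides stand in them, axes parallel to the rack's. Origin: centre of the underside.
- holder: Sizes in mm. Fixed filter holder with white integrating sphere. Origin on the table under the slot's centre; x across the slot to the sphere (80 diameter, centre x = 125, top 85 high), y along the slot to the brass block (26 x 26, centred y = 45, top 55 high). A 34 diameter tube joins slot and sphere, a 36 diameter collar reaches x = -26, both centred 45 high.
- holder_slot (a point): Centre of the slot's floor, 15 mm above the table; axes as the holder. Slot between black cheeks: 8.5 wide (x), 64 long (y), open above, cheek tops 55 above the table, their top 6 mm flared at 45 degrees to 20 wide. A slide fully home stands on this floor, axes parallel to the holder's, its ear 2 above the brass block, holes in line.
- holder_pin_hole (a point): Centre of the mouth of the round pin hole in the top of the brass block, 55 mm above the table: 10 diameter, 30 deep (floor 25 above the table), vertical.
- pin: Locking pin, upright in its stand: steel shank 8 mm diameter, 57 long, with chamfered foot, under a red cylindrical head 18 diameter and 18 high (57 to 75 above the foot). Origin: centre of the foot. z along the pin, up. 50 g.
- pin_stand: Fixed grey block 50 x 50 mm, 40 high, with one vertical hole of 10 diameter, 25 deep in the centre of its top, where the pin stands (foot 15 above the table, top of the head 90). Origin: centre of the underside.
- cleaner: Amber glass bottle with white cap, 56 mm diameter, 120 mm high. Bystander. Origin: centre of the underside.
- meter: Yellow hand-held power meter lying flat, 75 x 130 mm, 28 mm high. Bystander. Origin: centre of the underside.
- driver: Screwdriver lying on the table along its own x, about 200 mm long, 26 mm thick, red handle to -x. Origin: on the table under its middle. Bystander.
There are look-alikes about, which are no part of the job. What is shaped like the amber_slide but pink, purple or turquoise is not meant.

How it is judged:
By the outcome, as a careful person would: the job done as asked, in the order asked, and still so for the second after the job is handed in, with the robot touching nothing.
It also fails if it takes over 69 s, if anything falls off the work surface, if the arm or the gripper's body presses on something with over 40 N, if the wrist force passes 120 N, or if a joint passes its speed limit or range.

## Working session

There is one attempt and no reset: what is moved stays moved. The work goes in short steps, Python scripts to look and compute and a shell command to move; the robot and the scene stay as the last step left them, time stands still between calls to the robot, and variables do not carry over. Pictures are saved under pics/ and viewed, about 8 in all and at most 12, crops included, and the job is handed in when it is done.

```bash
mkdir -p pics; ls; cat > h.py <<'E'
from cell import *
import numpy as np, cv2
from scipy.spatial.transform import Rotation as R
def cam(n):
    p=camera_params(n); K=np.array(p["intrinsics"],float).reshape(3,3); d=np.array(p["dist_coeffs"],float)
    o=np.array(p["orientation"],float); Rm=o if o.shape==(3,3) else R.from_rotvec(o).as_matrix()
    return K,d,Rm,np.array(p["xyz"],float)
def ray(n,uv):
    K,d,Rm,c=cam(n); q=cv2.undistortPoints(np.array(uv,float).reshape(-1,1,2),K,d).reshape(-1,2)
    return c,np.c_[q,np.ones(len(q))]@Rm.T
def onz(n,uv,z):
    c,r=ray(n,uv); return c+r*((z-c[2])/r[:,2])[:,None]
def proj(n,P):
    K,d,Rm,c=cam(n); X=(np.array(P,float).reshape(-1,3)-c)@Rm
    return cv2.projectPoints(X,np.zeros(3),np.zeros(3),K,d)[0].reshape(-1,2)
def snap(n,f=None):
    im=get_image(n)
    if f: cv2.imwrite("pics/"+f,im[:,:,::-1])
    return im
E
python3 - <<'E'
from h import *
print(observe())
for n in("top","side"):
    print(camera_params(n)); snap(n,n+"0.png")
E
```

```text
pics
{'clock': 0.0, 'joints': array([ 1.04939955,  0.4352435 ,  0.024975  ,  1.57412945, -0.01158388,
        1.13397825, -0.0751296 ]), 'dq': array([-9.62772955e-05,  1.13220680e-03,  5.44038115e-04, -1.26432399e-03,
        2.57664808e-03,  4.61677535e-04, -1.86137786e-03]), 'joint_efforts': array([ 2.36184405e-04, -6.67862320e+01,  9.84945372e-01, -3.14468801e+01,
       -6.06125663e-02,  4.31261107e-02,  2.09057107e-04]), 'position': array([ 0.25391089, -0.57056981,  0.2509197 ]), 'ee_rot': array([-3.07149564e+00, -6.52582449e-01,  7.72865349e-04]), 'force': array([ 0.05686436,  0.1647381 , -0.89587225]), 'ft_torque': array([0.0117985 , 0.02946731, 0.03132644]), 'width': 1.002167688582288}
{'intrinsics': array([[366.78489566,   0.        , 320.98339907],
       [  0.        , 366.78489566, 203.08910878],
       [  0.        ,   0.        ,   1.        ]]), 'dist_coeffs': array([-0.06223161,  0.        ,  0.        ,  0.        ,  0.        ]), 'xyz': array([ 0.48797218, -0.09409618,  0.83992957]), 'orientation': array([-2.14575415,  2.20000507, -0.10845403])}
{'intrinsics': array([[368.84812168,   0.        , 322.55353772],
       [  0.        , 368.84812168, 198.18273329],
       [  0.        ,   0.        ,   1.        ]]), 'dist_coeffs': array([-0.0156329,  0.       ,  0.       ,  0.       ,  0.       ]), 'xyz': array([0.07721462, 0.41733964, 0.61123263]), 'orientation': array([-0.92392807,  2.37194847, -1.16356866])}
```

View pics/top0.png

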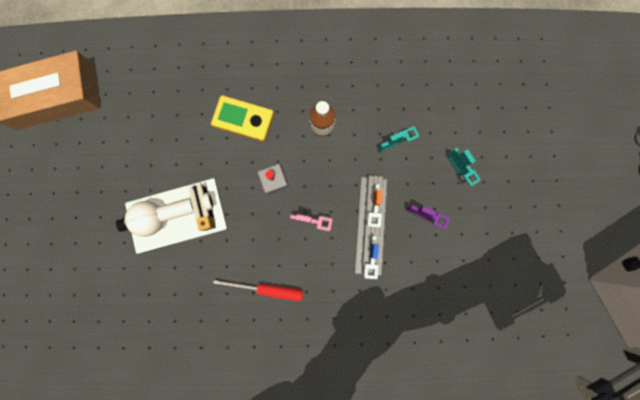

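View pics/side0.png

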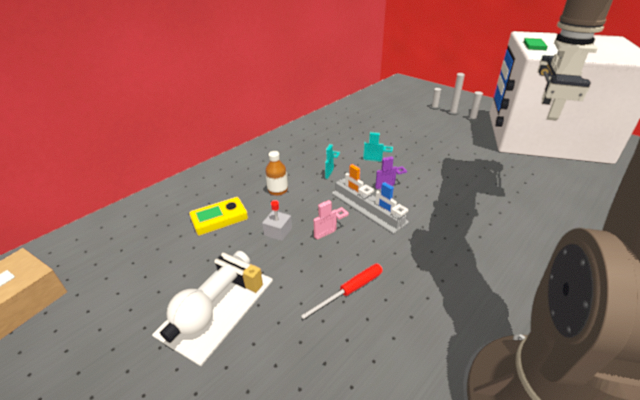

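Top view: the amber candidate has an orange tab at (377,197) in the rack, with its ear near (375,219). Not meant are the blue slide (375,245), pink (312,220), purple (428,214) and turquoise (398,138) and (463,165). The red candidates are the pin head (270,174) and the screwdriver (280,292). The bottle (322,115) is also amber. Next is one close crop to check the choice.

```bash
python3 - <<'E'
from h import *
im=cv2.imread("pics/top0.png")
a=cv2.resize(im[170:285,345:400],None,fx=5,fy=5,interpolation=cv2.INTER_CUBIC)[:575]
b=cv2.resize(im[155:265,180:290],None,fx=4.5,fy=4.5,interpolation=cv2.INTER_CUBIC)
c=np.zeros((600,800,3),np.uint8); c[:a.shape[0],:a.shape[1]]=a; c[:b.shape[0],290:290+b.shape[1]]=b
cv2.imwrite("pics/crop1.png",c)
print(onz("top",[[377,197],[375,219],[375,245],[205,223],[195,185],[270,174]],0.08).round(3))
print(proj("top",[[.5,0,0],[.6,0,0],[.5,.1,0]]).round(1))
E
```

```text
[[ 0.572 -0.214  0.08 ]
 [ 0.526 -0.208  0.08 ]
 [ 0.472 -0.206  0.08 ]
 [ 0.526  0.145  0.08 ]
 [ 0.607  0.167  0.08 ]
 [ 0.626  0.008  0.08 ]]
[[279.1 234.5]
 [278.5 191. ]
 [235.5 235.5]]
```

View pics/crop1.png

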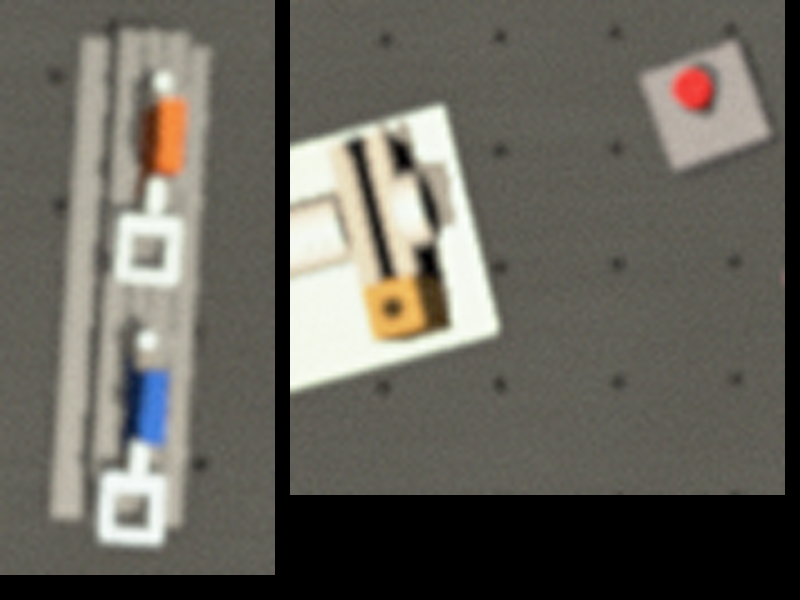

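The crop confirms it: the orange-tabbed slide in the upper rack slot has its ear towards the robot (-x), and the brass block is on the same side of the holder. Now the precise measurement.

```bash
cat > m.py <<'E'
from h import *
def blobs(mask,off,amin=8):
    n,l,s,c=cv2.connectedComponentsWithStats(mask.astype(np.uint8))
    return [(int(s[i,4]),(c[i]+off).round(2)) for i in range(1,n) if s[i,4]>=amin]
def hsv(im): return cv2.cvtColor(im,cv2.COLOR_RGB2HSV).astype(int)
E
python3 - <<'E'
from m import *
im=cv2.imread("pics/top0.png")[:,:,::-1].copy(); H=hsv(im)
def reg(m,x0,x1,y0,y1,amin=8): return blobs(m[y0:y1,x0:x1],np.array([x0,y0]),amin)
h,s,v=H[...,0],H[...,1],H[...,2]
print("white",reg((s<25)&(v>195),355,392,170,285))
for t in (190,220): print("orange",t,reg((h<20)&(s>140)&(v>t),360,392,170,230))
for t in (190,): print("blue",reg((h>100)&(h<125)&(s>120)&(v>t),360,392,230,265))
for t in (200,225): print("red",reg(((h<8)|(h>172))&(s>150)&(v>t),255,290,160,200))
for t in (150,190): print("brass",reg((h>10)&(h<28)&(s>110)&(v>t),190,230,205,240))
print("stand",reg((s<40)&(v>120),255,292,160,200))
pm=((s<60)&(v>150)).astype(np.uint8)[170:265,110:240]
c=max(cv2.findContours(pm,cv2.RETR_EXTERNAL,cv2.CHAIN_APPROX_NONE)[0],key=cv2.contourArea)
b=cv2.boxPoints(cv2.minAreaRect(c))+[110,170]; P=onz("top",b,0.01); print("plate",b.round(1),P.round(4)[:,:2])
print("v brass\n",v[214:232,194:216])
print("v slot\n",v[183:216:4,186:216])
E
```

```text
white [(14, array([377.5 , 185.71])), (174, array([374.89, 217.97])), (13, array([374.38, 237.62])), (163, array([371.6 , 269.59]))]
orange 190 [(65, array([378.77, 196.46]))]
orange 220 [(53, array([379.11, 196.42]))]
blue [(45, array([375.67, 251.33]))]
red [(45, array([269.09, 174.29]))]
red [(38, array([268.79, 174.11]))]
brass [(133, array([203.14, 222.94]))]
brass [(108, array([202.72, 222.82]))]
stand [(453, array([272.13, 178.87]))]
plate [[119.5 203.2]
 [213.7 177.3]
 [227.8 228.6]
 [133.7 254.5]] [[0.5801 0.3691]
 [0.6345 0.1479]
 [0.5158 0.1152]
 [0.4615 0.3328]]
v brass
 [[240 237 231 232 222 169  86  33 101 182 229 234 234 203 128  57  11   3
   60 145 229 250]
 [241 236 233 233 227 177 103  48  81 158 217 231 228 192 124  59  23  19
   42 114 203 247]
 [244 236 234 232 226 193 137 103 121 166 220 234 225 179 110  61  48  39
   44  99 190 246]
 [245 237 234 233 231 212 187 181 195 211 230 236 229 184 118  78  62  65
   58 103 182 243]
 [246 240 237 233 233 229 225 229 234 235 238 238 232 194 134  82  69  73
   74 105 168 235]
 [247 242 238 234 233 235 235 236 235 236 238
[... 1598 characters left out ...]
151 217 235 229 223 219
  221 228 229 194 130  86 115 153 180 183 184 211]
 [180 186 185 178 173 205 230 232 229 187 119  42  69 150 219 235 239 243
  246 248 249 245 202 106  43  69 131 173 185 207]
 [244 244 244 232 186 160 203 228 234 228 187 115  42  73 154 218 236 240
  244 248 248 249 247 205 120  49  69 134 171 183]
 [248 247 247 248 241 202 171 204 227 233 229 182 104  42  78 154 218 233
  235 235 238 235 234 230 208 167 147 197 245 250]
 [244 241 241 239 236 229 220 221 229 231 231 226 179 107  35  74 157 217
  233 234 217 154  78  24  11  31 102 195 246 250]
 [228 234 239 245 247 246 248 247 241 236 233 233 227 177 103  48  81 158
  217 231 228 192 124  59  23  19  42 114 203 247]]
```

```bash
python3 - <<'E'
from m import *
T=lambda uv,z: onz("top",uv,z)
e=T([[374.89,217.97],[371.6,269.59]],0.056); d=e[0]-e[1]; print("ears",e.round(4),"sep",np.linalg.norm(d),"ang of +x",np.degrees(np.arctan2(d[1],d[0])))
u=d/np.linalg.norm(d); print("amber centre from ear",(e[0]+.045*u).round(4))
print("amber tab",T([[379.1,196.4]],.103).round(4), "frame top ends", T([[377.5,185.7]],.068).round(4))
print("blue tab",T([[376,251.3]],.103).round(4))
hole=T([[202.25,222.9]],.055)[0]
rows=np.arange(187,216,4); im=cv2.imread("pics/top0.png")[:,:,::-1].max(2).astype(float)
L=[]
for r in rows:
    c0=int(round(194.3+(r-187)*.243)); xs=np.arange(c0-3,c0+4); w=np.clip(200-im[r,xs],0,None); L.append([(xs*w).sum()/w.sum(),r])
for z in(.055,.035,.015):
    P=T(L,z); f=np.polyfit(P[:,0],P[:,1],1); print("slot z",z,"ang",np.degrees(np.arctan(f[0])), "y at hole x",np.polyval(f,hole[0]))
a=np.arctan(f[0]); print("hole",hole.round(4),"slot centre",(hole+.045*np.array([np.cos(a),np.sin(a),0])).round(4))
print("pin head",T([[268.8,174.1]],.09).round(4),"stand",T([[272.1,178.9]],.035).round(4))
# side-view: check predictions
S=cv2.imread("pics/side0.png")[:,:,::-1].copy(); H=hsv(S);h,s,v=H[...,0],H[...,1],H[...,2]
def reg(m,x0,x1,y0,y1): return blobs(m[y0:y1,x0:x1],np.array([x0,y0]))
print("side red",reg(((h<8)|(h>172))&(s>150),262,290,190,222),"orange",reg((h>4)&(h<22)&(s>150),340,370,155,200),"brass",reg((h>10)&(h<28)&(s>110),235,270,255,300))
print("pred",proj("side",[T([[268.8,174.1]],.081)[0],T([[379,196.4]],.0855)[0],hole]).round(1))
st=observe(); M=R.from_rotvec(st["ee_rot"]).as_matrix(); print(M.round(3))
E
```

```text
ears [[ 0.5293 -0.2119  0.056 ]
 [ 0.4201 -0.2009  0.056 ]] sep 0.10975765806032846 ang of +x -5.783108382808489
amber centre from ear [ 0.574  -0.2165  0.056 ]
amber tab [[ 0.5703 -0.2151  0.103 ]] frame top ends [[ 0.5972 -0.2184  0.068 ]]
blue tab [[ 0.4601 -0.2046  0.103 ]]
slot z 0.055 ang 14.316359277520865 y at hole x 0.15731803063942515
slot z 0.035 ang 14.316359277520826 y at hole x 0.16346518064754276
slot z 0.015 ang 14.316359277520842 y at hole x 0.16961233065566023
hole [0.5278 0.1593 0.055 ] slot centre [0.5714 0.1704 0.055 ]
pin head [[0.6239 0.0095 0.09  ]] stand [[0.6229 0.0099 0.035 ]]
side red [(65, array([274.62, 205.03]))] orange [(126, array([354.37, 171.86])), (51, array([352.88, 185.82]))] brass [(401, array([252.15, 277.91]))]
pred [[273.9 205.2]
 [354.2 171.4]
 [250.9 270.3]]
[[ 0.914  0.407 -0.001]
 [ 0.407 -0.914  0.001]
 [-0.    -0.001 -1.   ]]
```

Everything agrees: the ears are 109.8 mm apart against 110 nominal, and the side view matches to about 1 px. The amber tab is at (0.572, -0.216) and the slide axis at -5.8°. I turn +29.8° first, then travel at height.

```bash
cat > go.py <<'E'
import sys
from h import *
# go.py x y z angle(deg of tool x in world)
def delta(x,y,z,a):
    s=observe(); M=R.from_rotvec(s["ee_rot"]).as_matrix(); d=M.T@(np.array([x,y,z])-s["position"])/.04
    cur=np.degrees(np.arctan2(M[1,0],M[0,0])); t=(cur-a+180)%360-180
    print("t",round(s["clock"],2),"pos",s["position"].round(4),"ang",round(cur,2),"tilt",M[:2,2].round(4),"F",s["force"].round(1),"w",round(s["width"]*91.8,1),"q7",s["joints"].round(2)); print("shift units",d.round(3),"turn units",round(t/6,3))
delta(*map(float,sys.argv[1:5]))
E
python3 -m jog '[40,0,0,0,1, 40,0,0,0,1, 40,0,0,0,1, 40,0,0,0,1, 40,0,0,0,0.97, 40,0.58,-0.8,0,0, 40,0.58,-0.8,0,0, 40,0.58,-0.8,0,0, 40,0.58,-0.8,0,0, 40,0.58,-0.8,0,0, 40,0.58,-0.8,0,0, 40,0.58,-0.8,0,0, 40,0.58,-0.8,0,0, 40,0.58,-0.8,0,0, 40,0.58,-0.8,0,0]' 20; python3 go.py .572 -.216 .13 -5.8
```

```text
clock: 1.35
position: [0.5253, -0.2795, 0.2436]
ee_rot: [-3.129, 0.236, 0.021]
force: [-0.3, -1.0, 0.1]
width: 0.436
t 1.35 pos [ 0.5253 -0.2795  0.2436] ang -8.62 tilt [-0.0131  0.0046] F [-0.3 -1.   0.1] w 40.0 q7 [ 0.37  0.4   0.04  1.65 -0.01  1.11 -1.31]
shift units [ 0.955 -1.738  2.831] turn units -0.471
```

```bash
python3 -m jog '[40,0.45,-0.8,0.3,-0.47, 40,0.45,-0.8,0.6,0, 40,0,-0.1,0.8,0, 40,0,0,0.7,0, 40,0,0,0,0, 40,0,0,0,0]'; python3 go.py .572 -.216 .096 -5.8; python3 -c "
from h import *
snap('top','t2.png');snap('side','s2.png')
a=cv2.imread('pics/t2.png')[160:290,330:420];b=cv2.imread('pics/s2.png')[120:240,310:430]
a=cv2.resize(a,None,fx=4.4,fy=4.4,interpolation=2);b=cv2.resize(b,None,fx=3.3,fy=3.3,interpolation=2)
c=np.zeros((580,796,3),np.uint8);c[:a.shape[0],:a.shape[1]]=a;c[:b.shape[0],400:400+b.shape[1]]=b;cv2.imwrite('pics/c2.png',c)"
```

```text
clock: 1.85
position: [0.5767, -0.2014, 0.1459]
ee_rot: [-3.129, 0.127, 0.014]
force: [0.4, 0.1, 0.2]
width: 0.435
t 1.85 pos [ 0.5767 -0.2014  0.1459] ang -4.64 tilt [-0.0084  0.0102] F [0.4 0.1 0.2] w 40.0 q7 [ 0.26  0.52 -0.01  1.72 -0.    0.91 -1.4 ]
shift units [-0.077  0.384  1.244] turn units 0.193
```

View pics/c2.png

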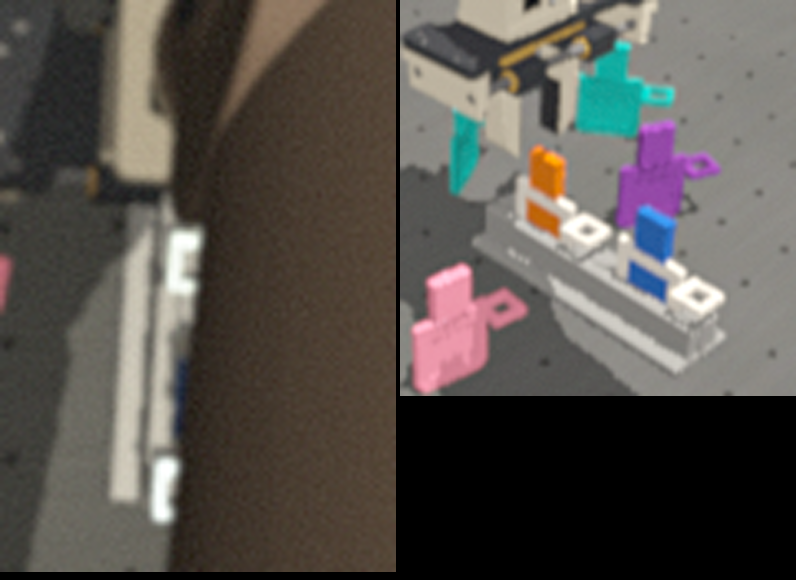

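The side crop shows the gripper above and behind the orange tab, with the tab clear. I fix the lateral offset, then descend.

```bash
python3 -m jog '[40,-0.08,0.38,0,0.19, 40,0,0,0,0, 40,0,0,0,0]'; python3 go.py .572 -.216 .096 -5.8
```

```text
clock: 2.2
position: [0.5731, -0.2216, 0.1514]
ee_rot: [-3.13, 0.169, 0.003]
force: [0.5, 0.9, 0.7]
width: 0.433
t 2.2 pos [ 0.5731 -0.2216  0.1514] ang -6.17 tilt [-0.0015  0.0068] F [0.5 0.9 0.7] w 39.7 q7 [ 0.29  0.51 -0.    1.71 -0.01  0.92 -1.39]
shift units [-0.039 -0.128  1.386] turn units -0.061
```

```bash
python3 -m jog '[40,-0.04,-0.12,0.3,-0.06, 40,0,0,0.5,0, 40,0,0,0.4,0, 40,0,0,0,0, 40,0,0,0,0,40,0,0,0,0]'; python3 go.py .572 -.216 .096 -5.8
```

```text
clock: 2.7
position: [0.5744, -0.2234, 0.1103]
ee_rot: [-3.135, 0.173, -0.016]
force: [-0.1, -0.4, 0.1]
width: 0.437
t 2.7 pos [ 0.5744 -0.2234  0.1103] ang -6.31 tilt [0.0103 0.001 ] F [-0.1 -0.4  0.1] w 40.1 q7 [ 0.29  0.56 -0.    1.75 -0.    0.82 -1.39]
shift units [-0.083 -0.176  0.356] turn units -0.084
```

```bash
python3 -m jog '[40,-0.08,-0.18,0,-0.08, 40,0,0,0,0, 40,0,0,0,0]'; python3 go.py .572 -.216 .096 -5.8
```

```text
clock: 2.95
position: [0.5731, -0.2161, 0.1134]
ee_rot: [-3.137, 0.16, -0.023]
force: [-0.1, 0.5, -0.6]
width: 0.435
t 2.95 pos [ 0.5731 -0.2161  0.1134] ang -5.83 tilt [ 0.0143 -0.0003] F [-0.1  0.5 -0.6] w 39.9 q7 [ 0.28  0.55 -0.    1.77 -0.    0.81 -1.4 ]
shift units [-0.033 -0.     0.434] turn units -0.006
```

```bash
python3 -m jog '[40,-0.03,0,0.43,0, 40,0,0,0,0, 40,0,0,0,0]'; python3 go.py .572 -.216 .096 -5.8
```

```text
clock: 3.2
position: [0.5737, -0.2156, 0.0985]
ee_rot: [3.137, -0.158, 0.029]
force: [0.7, -0.1, -0.3]
width: 0.432
t 3.2 pos [ 0.5737 -0.2156  0.0985] ang -5.77 tilt [ 0.0184 -0.0011] F [ 0.7 -0.1 -0.3] w 39.7 q7 [ 0.28  0.57 -0.01  1.78 -0.    0.78 -1.4 ]
shift units [-0.043  0.013  0.062] turn units 0.006
```

```bash
python3 -m jog '[0,0,0,0.05,0, 0,0,0,0,0, 0,0,0,0,0, 0,0,0,0,0,0,0,0,0,0,0,0,0,0,0]' 30; python3 go.py .572 -.216 .2 -5.8
```

```text
clock: 3.7
position: [0.5748, -0.2159, 0.0988]
ee_rot: [3.137, -0.158, 0.032]
force: [-0.1, 1.0, -0.1]
width: 0.107
t 3.7 pos [ 0.5748 -0.2159  0.0988] ang -5.76 tilt [ 0.0206 -0.0018] F [-0.1  1.  -0.1] w 9.8 q7 [ 0.28  0.57 -0.01  1.78 -0.    0.78 -1.4 ]
shift units [-0.018  0.009 -2.53 ] turn units 0.006
```

```bash
python3 -m jog '[0,0,0,-0.4,0, 0,0,0,-0.8,0, 0,0,0,-0.8,0, 0,0,0,-0.8,0, 0,0,0,-0.6,0, 0,0,0,-0.3,0, 0,0,0,0,0, 0,0,0,0,0]'; python3 go.py .5714 .1704 .23 14.3
```

```text
clock: 4.37
position: [0.5701, -0.2156, 0.2521]
ee_rot: [3.137, -0.159, 0.026]
force: [-0.5, -1.0, -1.8]
width: 0.105
t 4.37 pos [ 0.5701 -0.2156  0.2521] ang -5.79 tilt [ 0.0167 -0.0009] F [-0.5 -1.  -1.8] w 9.7 q7 [ 0.27  0.4   0.    1.63 -0.01  1.1  -1.39]
shift units [-0.951 -9.603  0.545] turn units -3.348
```

```bash
python3 -m jog '[0,0,0,0,-0.9, 0,0,0,0,-0.9, 0,0,0,0,-0.9, 0,0,0,0,-0.65, 0,0.22,-0.85,0,0, 0,0.22,-0.85,0,0, 0,0.22,-0.85,0,0, 0,0.22,-0.85,0,0, 0,0.22,-0.85,0,0, 0,0.22,-0.85,0,0, 0,0.22,-0.85,0,0, 0,0.22,-0.85,0,0, 0,0.22,-0.85,0,0, 0,0.1,-0.5,0,0, 0,0,0,0,0, 0,0,0,0,0, 0,0,0,0,0]'; python3 go.py .5714 .1704 .18 14.3
```

```text
clock: 5.78
position: [0.5523, 0.1332, 0.2235]
ee_rot: [-3.113, -0.414, 0.033]
force: [0.8, 0.1, -0.5]
width: 0.106
t 5.78 pos [0.5523 0.1332 0.2235] ang 15.14 tilt [-0.0209 -0.0018] F [ 0.8  0.1 -0.5] w 9.7 q7 [-0.19  0.39 -0.19  1.72  0.08  1.06 -1.71]
shift units [ 0.726 -0.768  1.074] turn units 0.14
```

```bash
python3 -m jog '[0,0.36,-0.38,0.4,0.14, 0,0.36,-0.38,0.4,0, 0,0,0,0,0, 0,0,0,0,0, 0,0,0,0,0]'; python3 go.py .5714 .1704 .18 14.3; python3 -c "
from h import *
snap('top','t3.png');snap('side','s3.png')
a=cv2.imread('pics/t3.png')[150:260,120:250];b=cv2.imread('pics/s3.png')[170:320,170:300]
a=cv2.resize(a,None,fx=3,fy=3,interpolation=2);b=cv2.resize(b,None,fx=3.8,fy=3.8,interpolation=2)[:580,:400]
c=np.zeros((580,796,3),np.uint8);c[:a.shape[0],:a.shape[1]]=a;c[:b.shape[0],396:396+b.shape[1]]=b;cv2.imwrite('pics/c3.png',c)"
```

```text
clock: 6.2
position: [0.5729, 0.1616, 0.1871]
ee_rot: [3.115, 0.373, -0.039]
force: [0.0, 0.5, -1.4]
width: 0.106
t 6.2 pos [0.5729 0.1616 0.1871] ang 13.67 tilt [-0.0241 -0.0069] F [ 0.   0.5 -1.4] w 9.8 q7 [-0.24  0.47 -0.18  1.69  0.09  1.01 -1.78]
shift units [ 0.02  -0.223  0.177] turn units -0.106
```

View pics/c3.png

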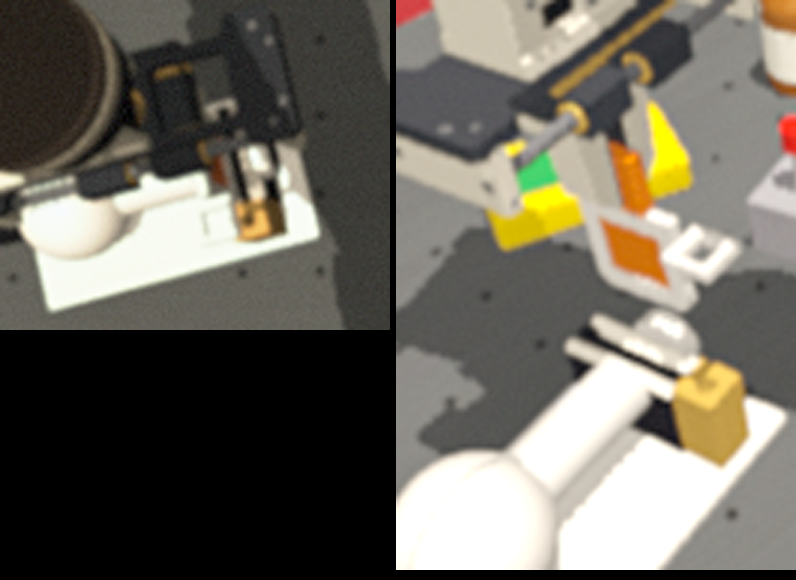

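The side crop shows the slide held above the holder, ear towards the brass block and slightly raised (about 2.5° pitch). I correct sideways and check how the tilt drifts with idle rows.

```bash
python3 -m jog '[0,0.05,-0.22,0,-0.1, 0,0,0,0,0, 0,0,0,0,0, 0,0,0,0,0]'; python3 go.py .5735 .1704 .18 14.3;python3 -m jog '[0,0,0,0,0, 0,0,0,0,0, 0,0,0,0,0, 0,0,0,0,0, 0,0,0,0,0, 0,0,0,0,0, 0,0,0,0,0, 0,0,0,0,0, 0,0,0,0,0, 0,0,0,0,0]'; python3 go.py .5735 .1704 .18 14.3
```

```text
clock: 6.63
position: [0.5736, 0.169, 0.1897]
ee_rot: [3.114, 0.386, -0.033]
force: [-0.4, -0.0, -1.8]
width: 0.11
t 6.63 pos [0.5736 0.169  0.1897] ang 14.13 tilt [-0.0202 -0.0066] F [-0.4 -0.  -1.8] w 10.1 q7 [-0.25  0.47 -0.18  1.69  0.09  1.02 -1.79]
shift units [ 0.012 -0.035  0.243] turn units -0.029
clock: 7.47
position: [0.5736, 0.1687, 0.1903]
ee_rot: [3.113, 0.385, -0.032]
force: [-0.1, -0.1, -1.2]
width: 0.105
t 7.47 pos [0.5736 0.1687 0.1903] ang 14.12 tilt [-0.0195 -0.0067] F [-0.1 -0.1 -1.2] w 9.7 q7 [-0.25  0.47 -0.18  1.69  0.09  1.02 -1.79]
shift units [ 0.013 -0.043  0.257] turn units -0.031
```

```bash
python3 -m jog '[0,0,0,-0.8,0, 0,0,0,-0.8,0, 0,0,0,0,0, 0,0,0,0,0]'; python3 go.py .5735 .1704 .18 14.3;python3 -m jog '[0,0,0,0.3,0, 0,0,0,0,0, 0,0,0,0.3,0, 0,0,0,0,0, 0,0,0,0.3,0, 0,0,0,0,0, 0,0,0,0.3,0, 0,0,0,0,0, 0,0,0,0.3,0, 0,0,0,0,0, 0,0,0,0,0]'; python3 go.py .5735 .1704 .18 14.3
```

```text
clock: 7.8
position: [0.5739, 0.1687, 0.255]
ee_rot: [3.112, 0.386, -0.038]
force: [-0.5, -0.6, -0.8]
width: 0.11
t 7.8 pos [0.5739 0.1687 0.255 ] ang 14.13 tilt [-0.0233 -0.008 ] F [-0.5 -0.6 -0.8] w 10.1 q7 [-0.24  0.41 -0.18  1.6   0.08  1.16 -1.77]
shift units [ 0.047 -0.047  1.875] turn units -0.029
clock: 8.72
position: [0.5729, 0.1683, 0.1965]
ee_rot: [3.112, 0.386, -0.038]
force: [-0.3, -0.0, -0.6]
width: 0.109
t 8.72 pos [0.5729 0.1683 0.1965] ang 14.13 tilt [-0.0234 -0.0081] F [-0.3 -0.  -0.6] w 10.0 q7 [-0.25  0.46 -0.18  1.68  0.09  1.03 -1.78]
shift units [ 0.038 -0.047  0.411] turn units -0.029
```

```bash
python3 -m jog '[0,0,0,-0.4,0, 0,0,0,0,0, 0,0,0,-0.4,0, 0,0,0,0,0, 0,0,0,-0.4,0, 0,0,0,0,0, 0,0,0,-0.4,0, 0,0,0,0,0, 0,0,0,0,0]'; python3 go.py .5735 .1704 .18 14.3;python3 -m jog '[0,0,0,0.8,0, 0,0,0,0.8,0, 0,0,0,0,0, 0,0,0,0,0]'; python3 go.py .5735 .1704 .18 14.3; python3 -m jog '[0,0.8,0,0,0,0,0,0,0,0, 0,0,0,0,0, 0,-0.4,0,0,0,0,0,0,0,0, 0,-0.4,0,0,0,0,0,0,0,0,0,0,0,0,0]'; python3 go.py .5735 .1704 .18 14.3
```

```text
clock: 9.47
position: [0.5754, 0.1693, 0.2661]
ee_rot: [3.113, 0.386, -0.032]
force: [0.2, 0.7, -1.7]
width: 0.105
t 9.47 pos [0.5754 0.1693 0.2661] ang 14.12 tilt [-0.0196 -0.0067] F [ 0.2  0.7 -1.7] w 9.7 q7 [-0.24  0.41 -0.18  1.59  0.08  1.18 -1.77]
shift units [ 0.004 -0.042  2.153] turn units -0.03
clock: 9.8
position: [0.575, 0.1693, 0.2008]
ee_rot: [3.114, 0.386, -0.026]
force: [0.7, 0.1, -0.1]
width: 0.107
t 9.8 pos [0.575  0.1693 0.2008] ang 14.13 tilt [-0.016  -0.0054] F [ 0.7  0.1 -0.1] w 9.8 q7 [-0.25  0.46 -0.18  1.67  0.09  1.03 -1.78]
shift units [-0.021 -0.037  0.521] turn units -0.029
clock: 10.47
position: [0.5758, 0.1697, 0.2068]
ee_rot: [3.115, 0.386, -0.022]
force: [0.2, 0.6, -0.6]
width: 0.106
t 10.47 pos [0.5758 0.1697 0.2068] ang 14.13 tilt [-0.0137 -0.0044] F [ 0.2  0.6 -0.6] w 9.8 q7 [-0.25  0.45 -0.18  1.67  0.09  1.04 -1.78]
shift units [-0.042 -0.032  0.671] turn units -0.028
```

```bash
for i in 1 2; do python3 -m jog '[0,0,0,-0.45,0, 0,0,0,0,0, 0,0,0,-0.45,0, 0,0,0,0,0, 0,0,0,-0.45,0, 0,0,0,0,0, 0,0,0,-0.45,0, 0,0,0,0,0, 0,0,0,-0.45,0,0,0,0,0,0, 0,0,0,0.9,0, 0,0,0,0.9,0, 0,0,0,0.7,0, 0,0,0,0,0, 0,0,0,0,0]' >/dev/null; python3 go.py .5735 .1704 .18 14.3;done
```

```text
t 11.72 pos [0.5841 0.1724 0.2005] ang 14.09 tilt [0.0033 0.0018] F [0.3 0.3 0.3] w 9.8 q7 [-0.25  0.46 -0.18  1.67  0.09  1.02 -1.79]
shift units [-0.271 -0.016  0.511] turn units -0.035
t 12.97 pos [0.5935 0.1764 0.2042] ang 14.07 tilt [0.0297 0.0119] F [ 0.1 -0.5  0.6] w 9.7 q7 [-0.25  0.46 -0.18  1.66  0.1   1.   -1.79]
shift units [-0.539  0.027  0.587] turn units -0.038
```

```bash
python3 -m jog '[0,-0.29,0.02,0.3,-0.04, 0,0,0,0,0, 0,-0.28,0,0.3,0, 0,0,0,0,0, 0,0,0,0.3,0, 0,0,0,0,0, 0,0,0,0,0]'; python3 go.py .572 .170 .16 14.3
```

```text
clock: 13.55
position: [0.5797, 0.1731, 0.1772]
ee_rot: [-3.105, -0.389, -0.072]
force: [0.1, -0.4, -0.8]
width: 0.106
t 13.55 pos [0.5797 0.1731 0.1772] ang 14.27 tilt [0.0442 0.0171] F [ 0.1 -0.4 -0.8] w 9.8 q7 [-0.25  0.46 -0.19  1.74  0.11  0.9  -1.8 ]
shift units [-0.225  0.03   0.42 ] turn units -0.006
```

```bash
python3 -m jog '[0,0,0,-0.9,0, 0,0,0,-0.9,0, 0,0,0,-0.8,0, 0,0,0,0,0, 0,0,0,0,0]'; python3 go.py .572 .170 .16 14.3;  python3 -m jog '[0,0,0,0.3,0, 0,0,0,0,0, 0,0,0,0.3,0, 0,0,0,0,0, 0,0,0,0.3,0, 0,0,0,0,0, 0,0,0,0.3,0, 0,0,0,0,0, 0,0,0,0.3,0, 0,0,0,0,0, 0,0,0,0.3,0,0,0,0,0,0,0,0,0,0,0]' >/dev/null; python3 go.py .572 .170 .16 14.3
```

```text
clock: 13.97
position: [0.5771, 0.172, 0.2875]
ee_rot: [-3.104, -0.389, -0.073]
force: [-0.4, -0.1, -1.6]
width: 0.107
t 13.97 pos [0.5771 0.172  0.2875] ang 14.26 tilt [0.045 0.018] F [-0.4 -0.1 -1.6] w 9.8 q7 [-0.24  0.36 -0.19  1.61  0.08  1.14 -1.77]
shift units [-0.29   0.037  3.178] turn units -0.006
t 15.05 pos [0.5808 0.1733 0.2129] ang 14.26 tilt [0.0412 0.0168] F [ 0.9 -0.1  0.3] w 9.7 q7 [-0.24  0.42 -0.19  1.7   0.09  0.98 -1.79]
shift units [-0.293  0.035  1.311] turn units -0.006
```

```bash
python3 -m jog '[0,0.8,0,0,0, 0,0.8,0,0,0, 0,0,0,0,0, 0,0,0,0,0]'>/dev/null; python3 go.py .572 .170 .16 14.3;  python3 -m jog '[0,-0.4,0,0,0,0,0,0,0,0,0,-0.4,0,0,0,0,0,0,0,0,0,-0.4,0,0,0,0,0,0,0,0,0,-0.4,0,0,0,0,0,0,0,0,0,0,0,0,0]' >/dev/null; python3 go.py .572 .170 .16 14.3;
```

```text
t 15.38 pos [0.6426 0.1889 0.2162] ang 14.3 tilt [0.038  0.0152] F [-0.2  0.  -0.3] w 9.7 q7 [-0.25  0.52 -0.17  1.52  0.1   1.06 -1.77]
shift units [-1.882  0.028  1.329] turn units 0.0
t 16.13 pos [0.5786 0.1727 0.217 ] ang 14.32 tilt [0.0421 0.0165] F [ 0.2 -0.1 -0.5] w 9.7 q7 [-0.24  0.42 -0.19  1.7   0.09  0.99 -1.78]
shift units [-0.24   0.034  1.416] turn units 0.004
```

```bash
python3 -m jog '[0,-0.13,0.03,0.3,0,0,0,0,0,0,0,-0.13,0,0.3,0,0,0,0,0,0,0,-0.04,0,0.3,0,0,0,0,0,0,0,0,0,0.3,0,0,0,0,0,0,0,0,0,0,0]'>/dev/null; python3 go.py .5713 .170 .15 14.3
```

```text
t 16.88 pos [0.576  0.1716 0.1728] ang 14.3 tilt [0.0507 0.0197] F [ 1.   0.5 -0. ] w 10.1 q7 [-0.24  0.45 -0.19  1.76  0.11  0.88 -1.8 ]
shift units [-0.154  0.014  0.564] turn units 0.0
```

```bash
python3 -m jog '[0,0,0,-0.6,0,0,-0.8,0,0,0,0,0,0,0,0,0,0,0,0,0]'>/dev/null; python3 go.py .5713 .170 .15 14.3; python3 -m jog '[0,0.13,0,0,0,0,0,0,0,0,0,0.13,0,0,0,0,0,0,0,0,0,0.13,0,0,0,0,0,0,0,0,0,0.13,0,0,0,0,0,0,0,0]'>/dev/null; python3 go.py .5713 .170 .15 14.3
```

```text
t 17.22 pos [0.542  0.1627 0.1955] ang 14.31 tilt [0.0476 0.0185] F [1.3 0.7 0.2] w 10.0 q7 [-0.24  0.38 -0.2   1.82  0.1   0.9  -1.8 ]
shift units [0.698 0.011 1.175] turn units 0.002
t 17.88 pos [0.5671 0.1692 0.1975] ang 14.29 tilt [0.0497 0.0195] F [ 1.   0.3 -0.6] w 9.8 q7 [-0.24  0.41 -0.19  1.76  0.1   0.92 -1.79]
shift units [0.043 0.015 1.192] turn units -0.002
```

```bash
python3 -m jog '[0,0,-0.8,-0.2,0,0,0,-0.8,0,0,0,0,-0.8,0,0,0,0,0,0,0,0,0,0,0,0]'>/dev/null; python3 go.py .5713 .170 .15 14.3; python3 -m jog '[0,0,0.4,0,0,0,0,0,0,0,0,0,0.4,0,0,0,0,0,0,0,0,0,0.4,0,0,0,0,0,0,0,0,0,0.4,0,0,0,0,0,0,0,0,0,0.4,0,0,0,0,0,0,0,0,0,0.4,0,0,0,0,0,0,0]'>/dev/null; python3 go.py .5713 .170 .15 14.3
```

```text
t 18.3 pos [0.5439 0.2635 0.2056] ang 13.96 tilt [0.0493 0.0181] F [-0.3 -0.7 -0.5] w 9.7 q7 [-0.4   0.43 -0.2   1.72  0.12  0.96 -1.97]
shift units [0.027 2.441 1.379] turn units -0.056
t 19.3 pos [0.569  0.1627 0.2042] ang 13.58 tilt [0.0481 0.0152] F [ 1.4 -1.2 -0.6] w 9.7 q7 [-0.23  0.41 -0.19  1.75  0.1   0.94 -1.79]
shift units [ 0.031 -0.159  1.358] turn units -0.12
```

```bash
python3 -m jog '[0,0.05,-0.16,0.3,-0.12,0,0,0,0,0,0,0,0,0.3,0,0,0,0,0,0,0,0,0,0.3,0,0,0,0,0,0,0,0,0,0.3,0,0,0,0,0,0,0,0,0,0,0]'>/dev/null; python3 go.py .5706 .170 .15 14.3;  python3 -c "
from h import *
snap('top','t4.png');snap('side','s4.png')
a=cv2.imread('pics/t4.png')[170:250,170:240];b=cv2.imread('pics/s4.png')[190:310,195:300]
a=cv2.resize(a,None,fx=5,fy=5,interpolation=2);b=cv2.resize(b,None,fx=4.2,fy=4.2,interpolation=2)
c=np.zeros((520,796,3),np.uint8);c[:a.shape[0],:a.shape[1]]=a;c[:b.shape[0],354:354+b.shape[1]]=b;cv2.imwrite('pics/c4.png',c)"
```

```text
t 20.05 pos [0.5714 0.1741 0.1551] ang 14.43 tilt [0.0472 0.0159] F [0.3 0.2 0.2] w 9.9 q7 [-0.25  0.47 -0.19  1.79  0.12  0.84 -1.81]
shift units [-0.051  0.094  0.124] turn units 0.022
```

View pics/c4.png

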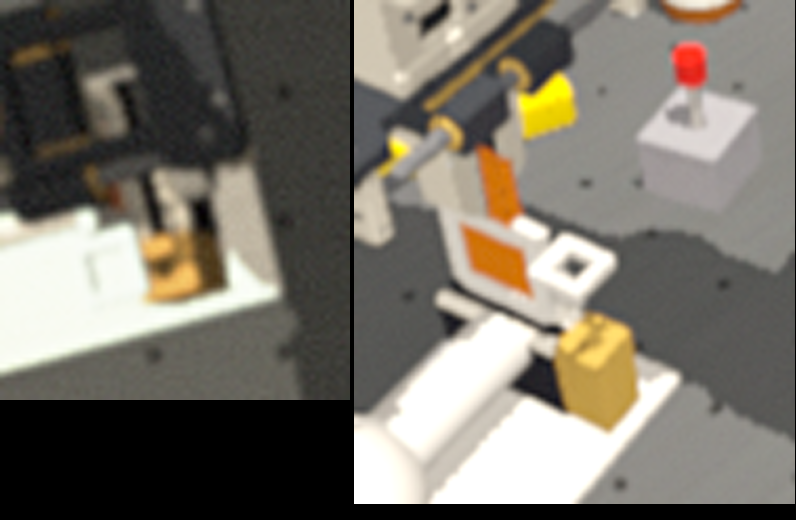

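The side crop shows the slide above the slot, tilted slightly with the ear end low. The ear hole is at about (247.6, 253.3) in the full side image. I check ear and brass hole numerically.

```bash
python3 - <<'E'
from m import *
s=observe(); M=R.from_rotvec(s["ee_rot"]).as_matrix(); p=s["position"]
# slide pose in tool frame from grasp
Mg=R.from_rotvec([3.137,-.158,.032]).as_matrix(); pg=np.array([.5748,-.2159,.0988])
a=np.radians(-5.78); yS=-np.array([np.cos(a),np.sin(a),0]); b=np.array([.573,-.2162,.008])
loc=Mg.T@(b-pg); ly=Mg.T@yS; lz=Mg.T@[0,0,1]
B=p+M@loc; Y=M@ly; Z=M@lz; E=B+.045*Y+.048*Z
print("bottom",B.round(4),"y",Y.round(3),"z",Z.round(3),"ear",E.round(4),"proj side",proj("side",E).round(1))
print("ear from side crop",onz("side",[[247.6,253.3]],E[2]).round(4))
im=cv2.imread("pics/side0.png"); v=im.max(2)
print(v[262:284,242:264])
E
```

```text
bottom [0.5723 0.1739 0.0643] y [-0.968 -0.249 -0.029] z [-0.028 -0.01   1.   ] ear [0.5274 0.1623 0.1109] proj side [[245.8 251.3]]
ear from side crop [[0.5207 0.1631 0.1109]]
[[255 255 251 248 240 226 206 174 143 131 132 133 135 135 136 135 135 136
  134 136 137 137]
 [255 255 255 255 254 237 214 184 165 152 137 132 134 133 134 134 135 134
  137 136 138 134]
 [255 255 255 255 255 255 252 232 221 205 179 160 149 139 132 134 134 135
  135 135 134 133]
 [255 255 255 255 255 255 255 255 251 242 229 219 205 178 155 138 134 133
  134 135 135 136]
 [251 255 255 255 255 255 255 255 255 254 253 252 244 228 206 177 153 137
  132 133 135 137]
 [153 183 222 253 255 255 255 255 255 255 255 255 255 252 243 228 207 178
  148 135 136 137]
 [ 27  60 125 201 252 255 255 254 255 255 252 251 253 255 254 252 244 224
  183 146 137 138]
 [101  88 141 211 248 255 252 248 246 244 235 236 245 253 255 255 254 239
  199 154 136 136]
 [200 188 215 244 255 254 246 228 218 213 206 210 231 249 254 252 243 224
  189 149 133 133]
 [249 238 247 255 255 253 241 213 200 200 199 206 231 249 252 242 219 199
  182 147 11
[... 423 characters left out ...]
9 239 216 192 186 187 187 186
  186 214 255 255]
 [ 84 155 182 184 181 179 182 190 202 216 226 211 195 186 186 187 186 185
  184 204 254 255]
 [ 64 135 178 186 183 182 181 181 183 188 191 185 184 187 187 187 188 186
  184 198 244 255]
 [ 51 121 177 187 184 184 183 183 181 179 182 186 188 189 188 186 187 187
  185 194 236 255]
 [ 41 107 175 187 185 184 183 184 182 183 184 187 189 190 188 187 189 187
  185 188 226 255]
 [ 34  92 164 184 186 184 185 183 184 183 185 187 190 190 189 187 190 189
  187 185 218 255]
 [ 36  74 144 180 187 184 183 184 182 182 186 187 189 190 189 187 188 189
  187 186 211 255]
 [ 35  53 125 177 187 185 183 183 183 184 184 187 188 189 189 187 188 188
  188 185 204 251]]
```

```bash
python3 - <<'E'
from m import *
im=cv2.imread("pics/s4.png"); v=im.max(2); H=hsv(im[:,:,::-1].copy())
# ear outline: white blob around the hole, take outline of hole in white mask
w=((v>170)&(H[...,1]<50)).astype(np.uint8); sub=(1-w[240:270,232:262])
print(blobs(sub,np.array([232,240]),3)); print(v[244:262,236:260])
for uv in ([247,253],[247.6,253.3]): print(onz("side",[uv],.1109).round(4))
print("brass hole side",onz("side",[[251.7,271.0]],.055).round(4))
E
```

```text
[(434, array([251.82, 253.98])), (58, array([234.03, 254.55])), (15, array([246.93, 252.87]))]
[[255 255 255 255 222 153  88  82  88  86  82  81  88  97 117 125 129 141
  144 144 144 147 148 146]
 [255 255 255 255 248 175  91 108 160 170 155 119  94  81  87  93 100 122
  130 129 131 133 142 134]
 [241 255 255 253 227 161 115 186 244 255 247 214 178 140 103  81  82  92
   97  97  99 105 117 108]
 [217 224 225 217 206 171 187 251 255 255 255 255 254 229 188 143 105  83
   82  85  85  88  96  89]
 [215 215 212 212 211 216 251 255 255 255 255 255 255 255 255 230 188 141
  106  85  81  84  84  86]
 [214 216 212 217 234 255 255 255 255 255 255 255 255 255 255 255 255 229
  190 157 116  88  85  85]
 [213 215 219 235 255 255 255 255 255 245 217 221 243 255 255 255 255 255
  255 244 196 120  86  84]
 [211 217 236 255 255 255 255 255 251 205 167 172 199 221 241 255 255 255
  255 255 236 149  86  84]
 [213 235 255 255 255 255 255 250 215 164 115 111 136 168 198 235 255 255
  255 255 234 155  91  84]
 [227 255 255 255 255 255 253 221 191 138  91  77  86 124 198 255 255 255
  255 239 207 142  87 
[... 204 characters left out ...]
7]
 [213 223 232 250 255 255 255 255 255 255 248 227 253 255 255 255 240 208
  167 121  90  84  87  86]
 [209 213 215 219 229 242 255 255 255 255 255 255 255 255 255 247 209 169
  120  90  85  86  88  88]
 [210 213 216 213 213 213 221 241 255 255 255 255 255 255 252 215 171 120
   88  84  87  86  85  89]
 [210 213 215 214 210 201 200 211 224 241 255 255 255 246 211 170 119  89
   84  85  87  88  87  85]
 [216 214 216 214 210 199 191 198 207 213 225 239 238 208 165 118  90  84
   85  86  86  87  87  88]
 [222 221 218 215 212 203 193 195 201 202 205 212 212 183 131  88  82  83
   87  87  86  88  89  86]]
[[0.5222 0.1634 0.1109]]
[[0.5207 0.1631 0.1109]]
brass hole side [[0.5252 0.1594 0.055 ]]
```

```bash
python3 -m jog '[0,0,0.09,0,0,0,0,0,0,0,0,0,0,0.25,0,0,0,0,0,0,0,0,0,0,0]'; python3 go.py .5706 .1697 .103 14.3
```

```text
clock: 20.57
position: [0.5741, 0.1704, 0.1468]
ee_rot: [-3.105, -0.392, -0.083]
force: [-0.2, -0.4, -0.1]
width: 0.105
t 20.57 pos [0.5741 0.1704 0.1468] ang 14.39 tilt [0.051  0.0169] F [-0.2 -0.4 -0.1] w 9.6 q7 [-0.25  0.48 -0.18  1.8   0.12  0.82 -1.81]
shift units [-1.480e-01 -1.000e-03  1.089e+00] turn units 0.015
```

```bash
python3 -m jog '[0,-0.14,0,0,0,0,0,0,0,0,0,0,0,0,0]'; python3 go.py .5703 .1697 .103 14.3
```

```text
clock: 20.82
position: [0.5678, 0.1687, 0.146]
ee_rot: [-3.106, -0.392, -0.081]
force: [0.0, 0.0, 0.1]
width: 0.105
t 20.82 pos [0.5678 0.1687 0.146 ] ang 14.38 tilt [0.0499 0.0166] F [0.  0.  0.1] w 9.6 q7 [-0.25  0.47 -0.18  1.81  0.12  0.82 -1.81]
shift units [ 0.011 -0.005  1.077] turn units 0.014
```

```bash
python3 -m jog '[0,0.01,0,0.3,0,0,0,0,0,0,0,0,0,0,0]' 15; python3 go.py .5703 .1697 .103 14.3;  python3 -m jog '[0,0,0,0.2,0,0,0,0,0,0,0,0,0,0,0]'; python3 go.py .5703 .1697 .103 14.3
```

```text
clock: 21.07
position: [0.5725, 0.17, 0.1361]
ee_rot: [-3.104, -0.391, -0.095]
force: [0.1, 0.4, -1.4]
width: 0.11
t 21.07 pos [0.5725 0.17   0.1361] ang 14.37 tilt [0.0586 0.0192] F [ 0.1  0.4 -1.4] w 10.1 q7 [-0.25  0.49 -0.18  1.82  0.13  0.79 -1.81]
shift units [-0.105 -0.004  0.824] turn units 0.011
clock: 21.32
position: [0.5748, 0.1704, 0.1287]
ee_rot: [-3.103, -0.391, -0.101]
force: [2.6, -0.3, 0.6]
width: 0.106
t 21.32 pos [0.5748 0.1704 0.1287] ang 14.35 tilt [0.0623 0.0202] F [ 2.6 -0.3  0.6] w 9.8 q7 [-0.25  0.5  -0.18  1.82  0.13  0.77 -1.82]
shift units [-0.154 -0.007  0.634] turn units 0.008
```

```bash
python3 -m jog '[0,-0.15,0,0.1,0,0,0,0,0,0,0,0,0,0,0]'; python3 go.py .5695 .1697 .103 14.3;  python3 -m jog '[0,-0.08,0,0.25,0,0,0,0,0,0,0,0,0,0,0]'; python3 go.py .5695 .1697 .103 14.3
```

```text
clock: 21.57
position: [0.5697, 0.1691, 0.1245]
ee_rot: [-3.103, -0.391, -0.104]
force: [3.8, 0.5, 2.5]
width: 0.107
t 21.57 pos [0.5697 0.1691 0.1245] ang 14.34 tilt [0.0645 0.021 ] F [3.8 0.5 2.5] w 9.8 q7 [-0.25  0.49 -0.18  1.84  0.13  0.75 -1.82]
shift units [-0.038 -0.013  0.535] turn units 0.007
clock: 21.82
position: [0.5678, 0.1687, 0.1139]
ee_rot: [-3.102, -0.39, -0.108]
force: [2.7, -0.3, 2.7]
width: 0.109
t 21.82 pos [0.5678 0.1687 0.1139] ang 14.34 tilt [0.0667 0.0217] F [ 2.7 -0.3  2.7] w 10.0 q7 [-0.25  0.5  -0.18  1.86  0.14  0.72 -1.83]
shift units [ 0.029 -0.013  0.275] turn units 0.007
```

```bash
python3 -m jog '[0,0,0,0.2,0,0,0,0,0,0,0,0,0,0,0]' 8; python3 go.py .57 .1697 .103 14.3;  python3 -m jog '[0,0,0,0.2,0,0,0,0,0,0,0,0,0,0,0]' 5; python3 go.py .57 .1697 .103 14.3
```

```text
clock: 22.07
position: [0.5676, 0.1686, 0.1045]
ee_rot: [-3.103, -0.391, -0.105]
force: [3.5, -0.2, 2.1]
width: 0.109
t 22.07 pos [0.5676 0.1686 0.1045] ang 14.34 tilt [0.065  0.0211] F [ 3.5 -0.2  2.1] w 10.0 q7 [-0.26  0.52 -0.17  1.86  0.14  0.71 -1.83]
shift units [ 0.062 -0.011  0.041] turn units 0.007
clock: 22.32
position: [0.5677, 0.1687, 0.0956]
ee_rot: [-3.103, -0.39, -0.103]
force: [1.2, -0.1, 5.9]
width: 0.108
t 22.32 pos [0.5677 0.1687 0.0956] ang 14.34 tilt [0.0637 0.0206] F [ 1.2 -0.1  5.9] w 9.9 q7 [-0.26  0.53 -0.17  1.87  0.15  0.69 -1.83]
shift units [ 0.075 -0.012 -0.18 ] turn units 0.006
```

```bash
python3 -m jog '[24,0,0,0,0,24,0,0,0,0,24,0,0,0,0,24,0,0,0,0]' 5; python3 -m jog '[24,0,0,-0.4,0,24,0,0,-0.8,0,24,0,0,-0.8,0,24,0,0,-0.8,0,24,0,0,0,0,24,0,0,0,0]'; python3 go.py .6235 .0097 .15 14.3;  python3 -c "
from h import *
snap('top','t5.png');snap('side','s5.png')
a=cv2.imread('pics/t5.png')[170:250,170:240];b=cv2.imread('pics/s5.png')[190:310,195:300]
a=cv2.resize(a,None,fx=5,fy=5,interpolation=2);b=cv2.resize(b,None,fx=4.2,fy=4.2,interpolation=2)
c=np.zeros((520,796,3),np.uint8);c[:a.shape[0],:a.shape[1]]=a;c[:b.shape[0],354:354+b.shape[1]]=b;cv2.imwrite('pics/c5.png',c)"
```

```text
clock: 22.65
position: [0.5656, 0.1686, 0.0947]
ee_rot: [-3.103, -0.392, -0.096]
force: [0.1, -0.4, 0.2]
width: 0.258
clock: 23.15
position: [0.5565, 0.1662, 0.2097]
ee_rot: [-3.104, -0.393, -0.088]
force: [-0.5, 0.5, -1.4]
width: 0.262
t 23.15 pos [0.5565 0.1662 0.2097] ang 14.43 tilt [0.0541 0.0184] F [-0.5  0.5 -1.4] w 24.1 q7 [-0.24  0.38 -0.2   1.77  0.1   0.94 -1.79]
shift units [0.562 4.213 1.51 ] turn units 0.022
```

View pics/c5.png

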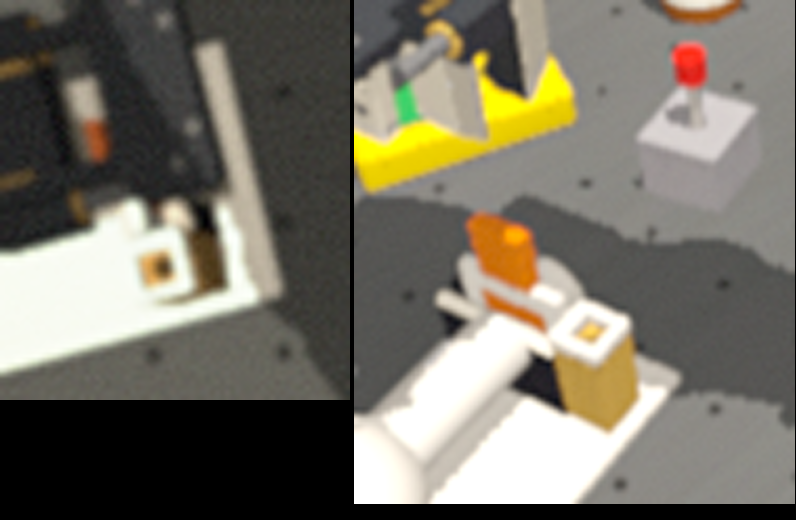

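The side crop shows the slide seated, with the ear flat just above the brass block. The top crop shows the brass hole dark inside the ear hole at crop (162,268), which is full-image (202.4, 223.6). Next is the pin.

```bash
python3 -m jog '[40,0.12,0.8,0,0,40,0.12,0.8,0,0,40,0.12,0.8,0,0,40,0.12,0.8,0,0,40,0.05,0.5,0,0,40,0,0,0,0,40,0,0,0,0,40,0,0,0,0]' 5; python3 go.py .6235 .0097 .15 14.3
```

```text
clock: 23.92
position: [0.6116, 0.024, 0.1983]
ee_rot: [-3.103, -0.402, -0.062]
force: [0.2, -0.1, 0.1]
width: 0.433
t 23.92 pos [0.6116 0.024  0.1983] ang 14.74 tilt [0.038  0.0174] F [ 0.2 -0.1  0.1] w 39.7 q7 [-0.01  0.45 -0.16  1.7   0.07  0.96 -1.5 ]
shift units [0.146 0.43  1.211] turn units 0.073
```

```bash
python3 - <<'E'
from m import *
im=cv2.imread("pics/t5.png"); v=im.max(2); H=hsv(im[:,:,::-1].copy())
w=((H[...,1]<45)&(v>180)).astype(np.uint8)
print(v[210:236,192:222])
b=H[...,1]>90
print(blobs((~w.astype(bool))[214:234,196:212],np.array([196,214]),3))
E
```

```text
[[106 123 156 191 210 183 131  74  48  56  93 136 165 156 129  89  43  45
   58  65 106 158 188 186 183 188 188 189 186 164]
 [161 182 220 243 254 239 176 105  72  90 139 194 224 216 178 118  59  23
   25  40 102 177 220 212 195 187 188 190 190 173]
 [201 226 239 248 254 251 207 129  94 103 162 226 243 239 213 154  79  30
   14  25  94 187 243 238 207 188 190 191 191 179]
 [229 238 243 247 252 252 221 146  99 105 156 219 238 236 229 183 117  47
   14  13  79 180 247 248 215 193 190 191 195 183]
 [246 248 245 246 250 251 229 160 106 109 146 205 226 224 215 193 130  60
   18   8  64 154 237 246 225 197 188 189 190 189]
 [252 251 246 245 247 247 230 173 148 157 183 222 227 208 183 166 124  63
   22  16  41 118 214 248 240 215 196 190 189 192]
 [251 250 247 244 239 238 226 214 218 231 239 246 247 229 174 138  98  65
   51  47  39 107 198 250 252 235 208 192 190 192]
 [251 251 249 245 239 239 240 242 247 251 253 252 253 242 187 127  93  71
   72  67  68 107 195 249 255 248 215 194 191 193]
 [251 251 250 248 247 248 250 251 251 252 251 250 252 250 211 139  98  88
   79  79  79 110 176 240 
[... 1543 characters left out ...]
250 248 247 246 243 237 233 232 233 234 237 242 250 253
  252 252 251 248 244 237 230 204 178 162 141 120]
 [251 251 250 251 251 251 250 250 251 250 251 251 252 253 251 252 252 251
  246 237 227 209 189 172 152 134 117 104 100  97]
 [251 251 251 251 251 251 252 252 252 253 254 254 253 253 246 239 235 218
  197 176 152 134 123 114 105 101  98  97 102 101]
 [251 251 251 251 252 252 253 253 252 252 249 246 237 228 209 183 162 142
  132 115 110 100  98 102 102 101 103 104 102 103]
 [251 252 253 253 252 252 252 245 238 228 217 196 172 154 133 122 108 105
  104 100 101 100 102 101  99 102 101 100 100 100]]
[(7, array([200.29, 214.43])), (78, array([208.73, 221.21])), (46, array([200.87, 223.2 ]))]
```

Ear hole and brass hole line up within about 1 mm, allowing for parallax, so the slide is home. Now down to the pin.

```bash
python3 -m jog '[40,0.1,0.43,0,0.07,40,0,0,0,0,40,0,0,0.4,0,40,0,0,0,0,40,0,0,0,0]'; python3 go.py .6235 .0097 .087 14.3
```

```text
clock: 24.33
position: [0.6196, 0.0126, 0.1804]
ee_rot: [-3.101, -0.399, -0.058]
force: [0.5, 0.7, 0.1]
width: 0.437
t 24.33 pos [0.6196 0.0126 0.1804] ang 14.66 tilt [0.0348 0.0193] F [0.5 0.7 0.1] w 40.1 q7 [ 0.01  0.48 -0.16  1.69  0.07  0.94 -1.48]
shift units [-0.015  0.118  2.335] turn units 0.06
```

```bash
python3 -m jog '[40,0,0.12,0.3,0.06,40,0,0,0,0,40,-0.02,0,0.3,0,40,0,0,0,0,40,-0.02,0,0.3,0,40,0,0,0,0,40,-0.02,0,0.3,0,40,0,0,0,0,40,0,0,0,0]'; python3 go.py .6235 .0097 .087 14.3
```

```text
clock: 25.08
position: [0.6218, 0.0103, 0.135]
ee_rot: [-3.101, -0.393, -0.063]
force: [0.7, 0.1, 0.7]
width: 0.433
t 25.08 pos [0.6218 0.0103 0.135 ] ang 14.44 tilt [0.0381 0.0206] F [0.7 0.1 0.7] w 39.7 q7 [ 0.01  0.53 -0.15  1.74  0.08  0.84 -1.49]
shift units [-0.013  0.038  1.199] turn units 0.023
```

```bash
python3 -m jog '[40,-0.01,0.04,0.3,0.02,40,0,0,0,0,40,-0.01,0,0.3,0,40,0,0,0,0,40,-0.01,0,0.3,0,40,0,0,0,0,40,0,0,0.2,0,40,0,0,0,0,40,0,0,0,0]'; python3 go.py .6235 .0097 .087 14.3
```

```text
clock: 25.83
position: [0.6253, 0.0092, 0.0921]
ee_rot: [-3.101, -0.389, -0.071]
force: [0.4, -0.2, 0.9]
width: 0.439
t 25.83 pos [0.6253 0.0092 0.0921] ang 14.28 tilt [0.0434 0.0208] F [ 0.4 -0.2  0.9] w 40.3 q7 [ 0.01  0.59 -0.14  1.77  0.09  0.75 -1.5 ]
shift units [-0.047 -0.021  0.126] turn units -0.003
```

```bash
python3 -m jog '[40,-0.06,0,0.12,0,40,0,0,0,0,0,0,0,0,0,0,0,0,0,0,0,0,0,0,0,0,0,0,0,0,0,0,0,0,0]' 20; python3 go.py .5278 .1593 .2 14.3;python3 -c "
from h import *
print(observe()['ee_rot'])"
```

```text
clock: 26.42
position: [0.6233, 0.0087, 0.0875]
ee_rot: [-3.101, -0.389, -0.073]
force: [-0.3, -0.1, -0.1]
width: 0.189
t 26.42 pos [0.6233 0.0087 0.0875] ang 14.28 tilt [0.0443 0.0209] F [-0.3 -0.1 -0.1] w 17.3 q7 [ 0.01  0.59 -0.14  1.78  0.1   0.74 -1.5 ]
shift units [-1.248 -4.263 -2.836] turn units -0.003
[-3.10123853 -0.38889811 -0.07278262]
```

```bash
python3 -m jog '[0,0,0,-0.4,0,0,0,0,-0.8,0,0,0,0,-0.8,0,0,0,0,-0.7,0,0,0,0,0,0,0,0,0,0,0]';python3 -m jog '[0,-0.23,-0.8,0,0,0,-0.23,-0.8,0,0,0,-0.23,-0.8,0,0,0,-0.23,-0.8,0,0,0,-0.23,-0.6,0,0,0,0,0,0,0,0,0,0,0,0,0,0,0,0,0]'; python3 go.py .5278 .1593 .17 14.3
```

```text
clock: 26.92
position: [0.6176, 0.0063, 0.1987]
ee_rot: [-3.101, -0.389, -0.069]
force: [-1.1, 0.2, -1.7]
width: 0.189
clock: 27.58
position: [0.5311, 0.1452, 0.1925]
ee_rot: [-3.104, -0.385, -0.063]
force: [0.1, 0.2, -1.0]
width: 0.188
t 27.58 pos [0.5311 0.1452 0.1925] ang 14.12 tilt [0.0383 0.0179] F [ 0.1  0.2 -1. ] w 17.3 q7 [-0.21  0.36 -0.2   1.85  0.09  0.89 -1.77]
shift units [-0.017 -0.358  0.565] turn units -0.029
```

```bash
python3 -m jog '[0,0,-0.36,0.2,-0.03,0,0,0,0,0,0,-0.02,0,0.3,0,0,0,0,0,0,0,-0.02,0,0.2,0,0,0,0,0,0,0,0,0,0,0]'; python3 go.py .5278 .1593 .145 14.3
```

```text
clock: 28.17
position: [0.5309, 0.1515, 0.1622]
ee_rot: [-3.109, -0.374, -0.062]
force: [0.1, 1.2, -0.2]
width: 0.187
t 28.17 pos [0.5309 0.1515 0.1622] ang 13.72 tilt [0.038  0.0139] F [ 0.1  1.2 -0.2] w 17.2 q7 [-0.23  0.4  -0.19  1.88  0.1   0.83 -1.81]
shift units [-0.045 -0.206  0.43 ] turn units -0.097
```

```bash
python3 -m jog '[0,-0.05,-0.2,0,-0.09,0,0,0,0,0,0,0,0,0,0]'; python3 go.py .5278 .1593 .145 14.3;python3 -m jog '[0,-0.05,0,0.25,0,0,0,0,0,0,0,0,0,0,0]'; python3 go.py .5278 .1593 .145 14.3
```

```text
clock: 28.42
position: [0.5274, 0.1584, 0.1627]
ee_rot: [-3.108, -0.387, -0.063]
force: [0.4, 0.4, -0.3]
width: 0.187
t 28.42 pos [0.5274 0.1584 0.1627] ang 14.2 tilt [0.0386 0.0137] F [ 0.4  0.4 -0.3] w 17.1 q7 [-0.24  0.4  -0.2   1.89  0.11  0.83 -1.82]
shift units [-0.002 -0.017  0.444] turn units -0.016
clock: 28.67
position: [0.5259, 0.1588, 0.1525]
ee_rot: [-3.107, -0.389, -0.065]
force: [-0.2, 0.5, -0.2]
width: 0.187
t 28.67 pos [0.5259 0.1588 0.1525] ang 14.26 tilt [0.0401 0.0144] F [-0.2  0.5 -0.2] w 17.2 q7 [-0.24  0.41 -0.2   1.9   0.11  0.8  -1.82]
shift units [0.041 0.    0.189] turn units -0.006
```

```bash
python3 -m jog '[0,0.04,0,0.1,0,0,0,0,0,0,0,0,0,0,0]'; python3 go.py .5278 .1593 .145 14.3;python3 -c "
from m import *
snap('top','t6.png');snap('side','s6.png')
a=cv2.imread('pics/t6.png')[190:250,180:230];b=cv2.imread('pics/s6.png')[210:300,215:285]
a=cv2.resize(a,None,fx=6,fy=6,interpolation=2);b=cv2.resize(b,None,fx=6,fy=6,interpolation=2)
c=np.zeros((545,796,3),np.uint8);c[:a.shape[0],:a.shape[1]]=a;c[:b.shape[0],330:330+b.shape[1]]=b;cv2.imwrite('pics/c6.png',c)
p=observe()['position'];print('foot pred side px',proj('side',[[p[0],p[1],p[2]-.0725],[p[0],p[1],p[2]-.0155]]).round(1))
"
```

```text
clock: 28.92
position: [0.5276, 0.1592, 0.1478]
ee_rot: [-3.108, -0.389, -0.064]
force: [-0.2, -0.2, -0.1]
width: 0.19
t 28.92 pos [0.5276 0.1592 0.1478] ang 14.27 tilt [0.0396 0.0141] F [-0.2 -0.2 -0.1] w 17.5 q7 [-0.25  0.42 -0.19  1.9   0.11  0.79 -1.82]
shift units [ 0.004 -0.002  0.071] turn units -0.005
foot pred side px [[249.6 263.3]
 [245.4 242.2]]
```

View pics/c6.png

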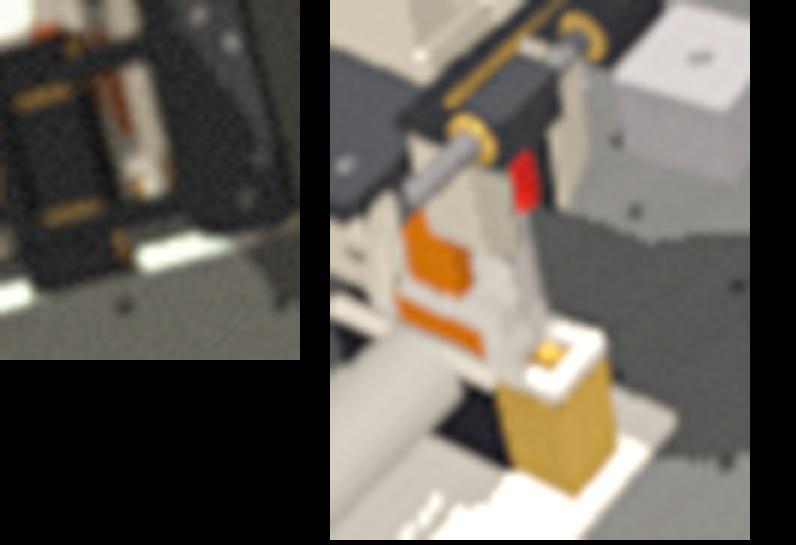

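The side crop shows the pin foot at about (249.5, 264) against a predicted (250, 264), above the ear hole at full-image (251.5, 269). That agrees within about 1 px, so I lower slowly.

```bash
python3 -m jog '[0,-0.03,0,0.25,0,0,0,0,0,0,0,0,0,0,0]'; python3 go.py .5278 .1593 .0975 14.3;python3 -m jog '[0,-0.02,0,0.15,0,0,0,0,0,0,0,0,0,0,0]'; python3 go.py .5278 .1593 .0975 14.3
```

```text
clock: 29.27
position: [0.527, 0.159, 0.1372]
ee_rot: [-3.107, -0.389, -0.066]
force: [0.8, 0.2, -0.6]
width: 0.191
t 29.27 pos [0.527  0.159  0.1372] ang 14.25 tilt [0.0405 0.0144] F [ 0.8  0.2 -0.6] w 17.6 q7 [-0.25  0.43 -0.19  1.91  0.12  0.77 -1.83]
shift units [-0.022  0.001  0.991] turn units -0.008
clock: 29.52
position: [0.5262, 0.1587, 0.1301]
ee_rot: [-3.108, -0.389, -0.065]
force: [0.1, 0.7, -0.5]
width: 0.19
t 29.52 pos [0.5262 0.1587 0.1301] ang 14.26 tilt [0.0398 0.0142] F [ 0.1  0.7 -0.5] w 17.5 q7 [-0.25  0.44 -0.19  1.92  0.12  0.75 -1.83]
shift units [ 0.009 -0.     0.816] turn units -0.007
```

```bash
python3 -m jog '[0,0.03,0,0.05,0,0,0,0,0,0,0,0,0,0,0]'; python3 go.py .5278 .1593 .0975 14.3;python3 -m jog '[0,0,0,0.15,0,0,0,0,0,0,0,0,0,0,0]'; python3 go.py .5278 .1593 .0975 14.3
```

```text
clock: 29.77
position: [0.5275, 0.1591, 0.1279]
ee_rot: [-3.108, -0.389, -0.064]
force: [1.3, -0.2, -0.5]
width: 0.187
t 29.77 pos [0.5275 0.1591 0.1279] ang 14.25 tilt [0.0397 0.0141] F [ 1.3 -0.2 -0.5] w 17.2 q7 [-0.25  0.44 -0.19  1.92  0.12  0.75 -1.83]
shift units [-0.024 -0.     0.76 ] turn units -0.008
clock: 30.02
position: [0.5278, 0.159, 0.1215]
ee_rot: [-3.108, -0.389, -0.064]
force: [0.3, -1.0, 0.2]
width: 0.187
t 30.02 pos [0.5278 0.159  0.1215] ang 14.25 tilt [0.0397 0.0139] F [ 0.3 -1.   0.2] w 17.2 q7 [-0.25  0.45 -0.19  1.92  0.13  0.73 -1.83]
shift units [-0.023 -0.006  0.599] turn units -0.008
```

```bash
python3 -m jog '[0,-0.01,0,0.2,0,0,0,0,0,0,0,-0.01,0,0.2,0,0,0,0,0,0,0,0,0,0,0]'; python3 go.py .5278 .1593 .0975 14.3;python3 -m jog '[0,0,0,0.25,0,0,0,0,0,0,0,0,0,0,0]'; python3 go.py .5278 .1593 .0975 14.3
```

```text
clock: 30.43
position: [0.5273, 0.1588, 0.1034]
ee_rot: [-3.108, -0.388, -0.063]
force: [0.4, -0.4, -0.2]
width: 0.188
t 30.43 pos [0.5273 0.1588 0.1034] ang 14.24 tilt [0.039  0.0135] F [ 0.4 -0.4 -0.2] w 17.3 q7 [-0.26  0.48 -0.18  1.94  0.14  0.69 -1.84]
shift units [ 0.008 -0.01   0.147] turn units -0.01
clock: 30.68
position: [0.5293, 0.1592, 0.0936]
ee_rot: [-3.108, -0.388, -0.069]
force: [-1.0, -0.4, 6.6]
width: 0.19
t 30.68 pos [0.5293 0.1592 0.0936] ang 14.22 tilt [0.0423 0.0143] F [-1.  -0.4  6.6] w 17.4 q7 [-0.26  0.49 -0.18  1.95  0.14  0.67 -1.85]
shift units [-0.03  -0.013 -0.1  ] turn units -0.013
```

```bash
python3 -m jog '[36,0,0,0,0,36,0,0,0,0,36,0,0,0,0,36,0,0,0,0]'; python3 -m jog '[36,0,0,-0.4,0,36,0,0,-0.8,0,36,0,0,-0.8,0,36,0,0,-0.8,0,36,-0.3,0.8,-0.5,0,36,-0.3,0.8,0,0,36,-0.3,0.8,0,0,36,-0.3,0.8,0,0,36,-0.3,0.8,0,0,36,0,0.8,0,0,36,0,0.6,0,0,36,0,0,0,0,36,0,0,0,0,36,0,0,0,0]'; python3 -c "
from m import *
t=snap('top','t7.png');s=snap('side','s7.png')
a=cv2.imread('pics/t7.png')[165:255,175:235];b=cv2.imread('pics/s7.png')[210:300,215:285]
a=cv2.resize(a,None,fx=5.5,fy=5.5,interpolation=2);b=cv2.resize(b,None,fx=6,fy=6,interpolation=2)
c=np.zeros((545,796,3),np.uint8);c[:a.shape[0],:a.shape[1]]=a;c[:b.shape[0],340:340+b.shape[1]]=b;cv2.imwrite('pics/c7.png',c)
for n,im in(('top',t),('side',s)):
    H=hsv(im);h,sa,v=H[...,0],H[...,1],H[...,2]
    m=((h<6)|(h>174))&(sa>150)&(v>120)
    x0,y0=(185,200) if n=='top' else (235,235)
    print(n,'red',blobs(m[y0:y0+45,x0:x0+35],np.array([x0,y0])),'pred',proj(n,[[.5278,.1593,.100],[.5278,.1593,.091]]).round(1).tolist())
"
```

```text
clock: 31.02
position: [0.5295, 0.1596, 0.093]
ee_rot: [-3.107, -0.388, -0.069]
force: [-0.6, 0.1, 0.1]
width: 0.384
clock: 32.18
position: [0.5187, -0.0738, 0.2284]
ee_rot: [-3.106, -0.396, -0.076]
force: [0.5, -0.1, 0.7]
width: 0.39
top red [(45, array([197.87, 222.53]))] pred [[195.2, 221.9], [196.7, 222.1]]
side red [(87, array([250.29, 256.99]))] pred [[247.7, 254.4], [248.4, 257.7]]
```

View pics/c7.png

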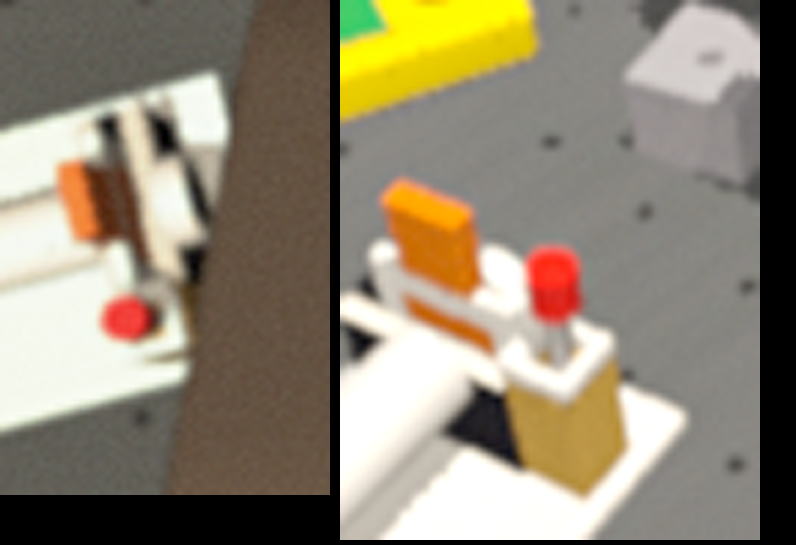

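```bash
python3 -c "
from m import *
def red(n,f,x0,y0):
    im=cv2.imread('pics/'+f)[:,:,::-1].copy();H=hsv(im);h,sa,v=H[...,0],H[...,1],H[...,2]
    m=((h<6)|(h>174))&(sa>150)&(v>120)
    return max(blobs(m[y0:y0+45,x0:x0+35],np.array([x0,y0])),key=lambda b:b[0])
for a,b,p,q in(('t0','s0',(255,155),(260,190)),('t7','s7',(185,200),(235,235))):
    A=red('top',{'t0':'top0.png','t7':'t7.png'}[a],*p);B=red('side',{'s0':'side0.png','s7':'s7.png'}[b],*q)
    c1,r1=ray('top',A[1]);c2,r2=ray('side',B[1])
    t=np.linalg.lstsq(np.c_[r1[0],-r2[0]],c2-c1,rcond=None)[0]
    P,Q=c1+t[0]*r1[0],c2+t[1]*r2[0];print(A,B,((P+Q)/2).round(4),'gap',np.linalg.norm(P-Q).round(4))
"
```

```text
(52, array([269.48, 174.6 ])) (65, array([274.62, 205.03])) [0.6245 0.0094 0.0811] gap 0.0002
(45, array([197.87, 222.53])) (87, array([250.29, 256.99])) [0.5265 0.1562 0.0916] gap 0.001
```

```bash
python3 -c "
from cell import *
print(observe()['clock']); print(sign_off())"
```

```text
32.2833
the job is handed in; nothing more can be done
None
```

The amber slide is in the holder slot, ear over the brass block, and the red-headed pin is through the ear and down in the block. I handed in at 32.3 s with the arm clear of everything and saw no sign that either part is not fully home. `sign_off()` reports no verdict.

- **Slide:** The last pictures show it upright with its ear flat on the block side. The ear hole and brass hole lined up to about 1 mm after I released it. I judged "fully home" from the contact force (5.9 N) and the pictures, and did not measure its height directly.
- **Pin:** It went in with no side load until it met the bottom at 6.6 N. Afterwards the two cameras put the middle of its head at 91.6 mm, against 91 mm expected when fully home. The same method read 81.1 mm for the pin in its stand (81 expected).
- **What disagreed:** The pin head measured about 3 mm sideways from my measured hole centre. I put that down to the roughly 2 mm camera calibration and play in the hole. The tool also drifted up to about 4° off vertical during small moves, and I could not fully correct it. The slide went into the slot pitched by about 2.5° and levelled when released.
- **Bystanders:** The arm worked clear of the blue filter, bottle, meter and screwdriver, and no unexpected contact forces showed. I did not check their positions again at the end.

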